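# Shut the service hatch and lock its quarter-turn fastener

## Robot

A 6-joint arm with a two-finger parallel gripper is mounted at the origin on the work surface. World frame = base frame: x ahead of the robot, y to its left, z up, the work surface at z = 0. Lengths are in m, angles in degrees, forces in N, time in s.
With the tool pointing down it reaches from about 0.35 to 0.875 m from the base axis. Payload 4.2 kg.
Tool frame: the origin (TCP) lies on the front face of the gripper's body, between the roots of the fingers; the fingertips stand 70 mm ahead of it and the grasp point (between the pads) lies 51 mm ahead of it; x points along the fingers, y is the direction in which the jaws open and shut, and the axes are right-handed (so a half turn about x gives the same grasp; the last joint's range is limited). The gripper opens to 87 mm and grips with 3 to 60 N. Pads are 19 mm wide; open, the fingers measure 117 mm over their backs; the gripper's body (75 mm by 190 mm) begins 51 mm behind the grasp point.
Start: joints at [-56.688, 22.042, 0.453, 0, -68.411, -14.817], TCP at [0.198, -0.593, 0.292] pointing down, gripper open.
Joint ranges: [-179.83, 179.83], [-69.29, 118.12], [-61.27, 80.66], [-181.25, 117.63], [-171.15, -9.14], [-177.46, 177.46]. Speed limits (degrees/s): [159.86, 159.86, 180, 180, 180, 180].

## Interface

Orientations are given as a 3x3 rotation matrix whose columns are the frame's x, y, z axes.
In Python, from station import r, viewer, spotter gives the robot as it stands.
- The arm moves only by the tool move_arm, never from a script. Its argument "series" is a list that holds one entry, the list of rows, each a list of 7 numbers: the turn, a rotation vector about the world's x, y, z scaled (see below), then the shift along the world's x, y, z scaled (see below), then the opening, from 0 (shut) to 1 (fully open). A call has 1 to 20 rows; each row shifts and turns the pose as measured when the row begins; what a row does not reach is not made up. The controller multiplies each number of a shift by 60 mm and each number of a turn by 8 degrees. A row lasts 1/8 s, in which the tool goes at most 62.5 mm and 10.7 degrees, less where a joint would pass 70% of its speed; a pose out of reach is approached as far as the arm can. A call with a number of a shift or a turn outside -1 to 1 is refused whole. A call with a gripper value outside its range is refused whole. The fingers move at their own pace and stop on an object; the grip force is fixed at half the most. Time passes only in rows, so rows that do not move let the fingers close. It gives the time, the measured TCP pose, the force and the opening at its end, in the units of the state.
- r.sense(): the state, without advancing time (a new reading comes with each control period).
- viewer.capture(name): name is "side" or "top"; returns (picture, depth): 384x512x3 uint8, red, green, blue; 384x512 float32, m along the optical axis (not along the pixel's ray), 0 where there is no reading.
- viewer.camera_params(name): a dict with "mtx" (3x3 intrinsics, pixels), "pose" (4x4, takes a point from camera to world coordinates). Camera axes: x right, y down, z forward; pixel columns grow to the right and rows downward; lengths in m; the calibration is good to about 2 mm. A picture is of the moment at which its call begins. camera_params takes no time and is no camera call.
- r.finish_job(): hands the job in, once; it reports no verdict.
Trained networks look in the newest picture that a camera, given by its name, has taken for a name from the list of things; names that differ only in an ending like _2 or _b are one class to them, and where a whole thing is asked for, a point or a joint stands for the part that bears it (a point fixed in the world has none). Each returns a list of dicts, best first, with "conf" (0 to 1); they miss things now and then, are a little off and sometimes report something else, mostly with a low value. They report only what shows in the picture. A call takes as long as a camera call.
- spotter.find_in(camera, name): "centre" ([column, row] in pixels, amid what is visible of it).
- spotter.trace(camera, name): "mask" (384x512 bool, what is visible of it) and "centre" ([column, row] in pixels, amid what is visible of it).
The state is a dict: "time_s": time; "joints": joint angles; "joint_velocities": joint speeds; "effort": joint torques, N m; "tcp_pos": TCP position; "ee_rot": TCP orientation; "wrist_force": force on the tool from outside, world axes, zero at the start; "moment": the same for the moment, N m; "gripper_width": opening from 0.0 (shut) to 1.0 (fully open).
Only numpy, scipy, OpenCV 4.12 (cv2) and the standard library are available. Lean on these libraries where they do the work, as an engineer would, in place of code of your own. Each camera call takes 0.05 s, during which the arm holds its last target.

## Task

The service hatch on the control housing of the serving line has been left ajar. Push the hatch down with the fingertips until it is shut flush; then set a fingertip in the slot of its round quarter-turn fastener and turn it clockwise (seen from above) to its stop, so that the hatch is locked. Grasp and lift nothing, raise the hatch no further, and leave the cups, shaker, carton and everything else on the counter where they stand.

Things in the scene. Friction and masses are not known exactly. Their poses are not given: they have to be found in the camera images.
- housing: low fixed stainless box on the counter, 88 mm high. Origin: on the counter under the centre of its hatch part; x to the hinge side (away from the robot, give or take the yaw), y left, z up. The hatch part reaches 130 mm to +-x, 135 mm to +-y; a solid deck, its top 88 mm above the counter, adjoins at y = 135 to 245 mm, with a loose shaker and cup on it
- hatch (a joint): angle of the hatch, rad: 0 shut flush (its stop), growing as it opens upward; 0.25 to 0.6 at the start. Aluminium plate 250 (x) by 262 (y) by 8 mm, hinged along its +x edge; the stiff hinge holds it wherever it is left; 2 to 6 N straight down near the free edge move it. Shut, its upper face is 88 mm above the counter
- hatch_hinge (a point): point on the hinge line, in the middle of the hatch's width, at the underside of the plate, 80 mm above the counter. Axes turn with the hatch: x from the free edge to the hinge along the plate, y along the hinge line, z normal to the plate
- hatch_edge (a point): point on the hatch's upper face where it is well pushed: in the middle of its width, 25 mm in from the free (-x) edge, 225 mm from the hinge line and 34 mm from the rim of the fastener's dial. Axes turn with the hatch
- cam (a joint): angle of the fastener, rad, growing clockwise seen from above: 0 unlocked (slot square to the hinge line), 1.571 locked, at its stop (slot parallel to the hinge line, pointing at the two dark marks on the hatch). 0 to 0.45 at the start. It stays where it is left; turning takes about 0.15 N m
- cam_slot (a point): centre of the slot's floor, on the fastener's axis: 94 mm above the counter when the hatch is shut, 145 mm from the hinge line, in the middle of the width. x axis along the slot, z up the fastener's axis; turns with it. The slot is straight, 28 mm wide, 20 mm deep, 92 mm long (right across the dial, open at both ends), with 3 mm bevels at its mouth
- cam_top (a point): point on the fastener's axis level with the top of its bosses, 20 mm above the slot's floor. The fastener is a black dial, 92 mm across, on the hatch: two half-moon bosses with the slot between them. The slot is wider than a fingertip, so the fingers must turn further than the dial, by that play, before the dial reaches its stop. Same axes as cam_slot
- shaker: steel shaker, 48 mm across, 66 mm high, on the housing's deck; origin under its centre. To be left alone
- deck_cup: small steel cup, 60 mm across, 40 mm high, on the housing's deck; origin under its centre. To be left alone
- bottle: white plastic bottle, 60 mm across, 160 mm high, on the counter at the left; origin under its centre. To be left alone
- carton: paper drink carton, 62 by 62 by 101 mm, at the left; origin under its centre. To be left alone
- cup: steel cup, 68 mm across, 50 mm high, at the left; origin under its centre. To be left alone
- spoon: serving spoon, 240 mm long, lying at the right, near the robot; origin under its centre. To be left alone
- orange: orange, 72 mm across, on the red tray at the right; origin under its centre. To be left alone

How it is judged (in metres and radians):
On the way, in this order (a step that is already met when the one before it is completed fails the run):
1. the hatch is pushed shut while the fastener is still unlocked (value of joint hatch below 0.03 rad and value of joint cam below 0.7 rad), for 0.2 s.
2. the fastener is turned to its stop with the hatch shut (value of joint hatch below 0.03 rad and value of joint cam above 1.46 rad), for 0.2 s.
At the end, for the whole second after the job is handed in: the hatch is shut (within 0.03 rad), the fastener stands at its locked stop (joint cam above 1.46 rad, that is within about 6 degrees of 1.571) and rests, and the robot is clear (all of step 2 and velocity of joint cam below 0.05 rad/s); the robot touches nothing.
It fails at once if the fastener was turned before the hatch was shut (value of joint hatch above 0.06 rad and value of joint cam above 0.7 rad).
It fails at once if the hatch was raised instead of pushed shut (value of joint hatch above 0.75 rad).
It fails at once if a bystander was lifted or displaced by more than 30 mm (distance of any of shaker, deck_cup, bottle, carton, cup, spoon, orange from where it was at the start of the episode above 0.03 m).
It also fails if it takes over 54 s, if anything falls off the work surface, if the arm or the gripper's body presses on something with over 40 N, if the wrist force passes 120 N, or if a joint passes its speed limit or range.

## Working session

There is one attempt and no reset: what is moved stays moved. The work goes in short steps, Python scripts to look and compute and a tool call to move; the robot and the scene stay as the last step left them, time stands still between calls to the robot, and variables do not carry over. Pictures are saved under pics/ and viewed, and the job is handed in when it is done.

Besides the shell and the picture viewer there is one more tool, called as name([rows], argument=value, ...), one row to a line, values as JSON. move_arm: Moves the arm, as the interface text tells. Its arguments: {"type":"object","properties":{"series":{"type":"array","items":{"type":"array","items":{"type":"array","items":{"type":"number","minimum":-1,"maximum":1}}}}},"required":["series"]}

```bash
mkdir -p pics
cat > h.py <<'E'
import numpy as np, cv2
from station import r, viewer, spotter
def cap(n,f):
    p,d=viewer.capture(n); cv2.imwrite(f'pics/{f}.png',p[:,:,::-1]); np.save(f'{n}.npy',d); return p,d
def world(n,uv,d):
    c=viewer.camera_params(n);K=np.array(c['mtx']);T=np.array(c['pose'])
    uv=np.atleast_2d(uv).astype(float); z=np.array([d[int(round(v)),int(round(u))] for u,v in uv])
    P=np.c_[(uv[:,0]-K[0,2])/K[0,0]*z,(uv[:,1]-K[1,2])/K[1,1]*z,z]
    return P@T[:3,:3].T+T[:3,3]
def cloud(n,d,mask):
    v,u=np.nonzero(mask&(d>0)); return world(n,np.c_[u,v],d)
E
python3 - <<'E'
from h import *
np.set_printoptions(precision=4,suppress=True)
s=r.sense();print(s['tcp_pos'],s['ee_rot'],s['wrist_force'],s['gripper_width'],s['time_s'])
for n in('top','side'):
    p,d=cap(n,n+'1'); print(n,viewer.camera_params(n)['pose'])
    for k in('hatch_edge','cam_slot','cam_top','hatch_hinge','shaker','deck_cup','housing'):
        for q in spotter.find_in(n,k)[:2]:
            print(k,round(q['conf'],2),q['centre'],world(n,q['centre'],d)[0])
E
```

```text
[ 0.1981 -0.5923  0.2912] [[-0.0008 -0.317   0.9484]
 [ 0.002   0.9484  0.317 ]
 [-1.      0.0022 -0.0001]] [-0.6164 -0.2323  0.5318] 1.0006595832983438 0.0
top [[ 0.0101 -0.9831  0.1827  0.259 ]
 [-0.9999 -0.0123 -0.0109 -0.0116]
 [ 0.0129 -0.1826 -0.9831  1.4939]
 [ 0.      0.      0.      1.    ]]
hatch_edge 0.94 [230.8, 153.1] [0.6575 0.0557 0.16  ]
cam_slot 0.76 [226.5, 154.1] [0.651  0.0702 0.1689]
cam_top 0.92 [229.8, 156.6] [0.6414 0.0583 0.1716]
cam_top 0.4 [228.1, 155.9] [0.6437 0.0643 0.1719]
hatch_hinge 0.74 [230.2, 156.8] [0.6407 0.0569 0.1715]
shaker 0.67 [171.8, 158.4] [0.6373 0.2629 0.1534]
deck_cup 0.52 [175.6, 175.2] [0.5908 0.2581 0.0945]
housing 0.67 [220.2, 165.2] [0.6065 0.0898 0.1851]
housing 0.49 [228.6, 155.6] [0.6449 0.0626 0.1718]
side [[-0.9973 -0.0554  0.0491  0.4391]
 [-0.0738  0.6946 -0.7156  1.0916]
 [ 0.0056 -0.7173 -0.6968  1.1784]
 [ 0.      0.      0.      1.    ]]
hatch_edge 0.9 [200.6, 193.9] [0.6523 0.1047 0.1864]
hatch_edge 0.26 [316.9, 147.0] [ 0.2494 -0.393   0.002 ]
cam_slot 0.93 [206.7, 185.2] [0.6421 0.0468 0.1699]
cam_slot 0.75 [202.8, 193.9] [0.6454 0.1045 0.1868]
cam_top 0.73 [205.4, 185.8] [0.6466 0.0465 0.1666]
hatch_hinge 0.68 [202.1, 196.5] [0.647  0.1108 0.1814]
shaker 0.59 [189.8, 250.7] [0.6604 0.2885 0.1331]
deck_cup 0.55 [216.3, 246.0] [0.5906 0.2346 0.0946]
housing 0.75 [210.5, 222.5] [0.6354 0.0655 0.0091]
housing 0.47 [281.5, 119.8] [ 0.4022 -0.4987  0.0561]
```

Run:
```python
import cv2
for n,(u,v) in(('top',(150,90)),('side',(110,110))):
    p=cv2.imread(f'pics/{n}1.png'); cv2.imwrite(f'pics/{n}1c.png',cv2.resize(p[v:v+140,u:u+180],None,fx=4,fy=4,interpolation=cv2.INTER_CUBIC))
```

```text
(no output)
```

View pics/top1.png

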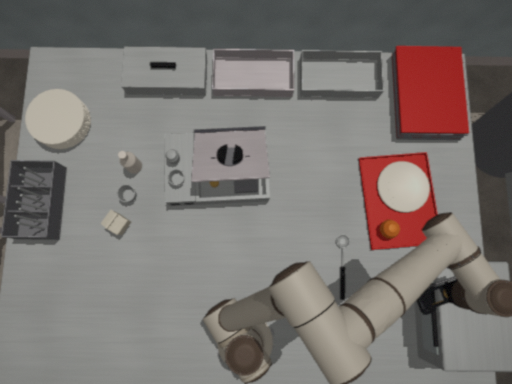

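View pics/side1.png

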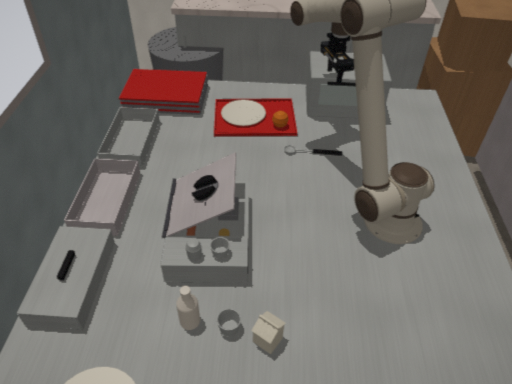

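```bash
ls pics
```

```text
side1.png
side1c.png
top1.png
top1c.png
```

View pics/top1c.png

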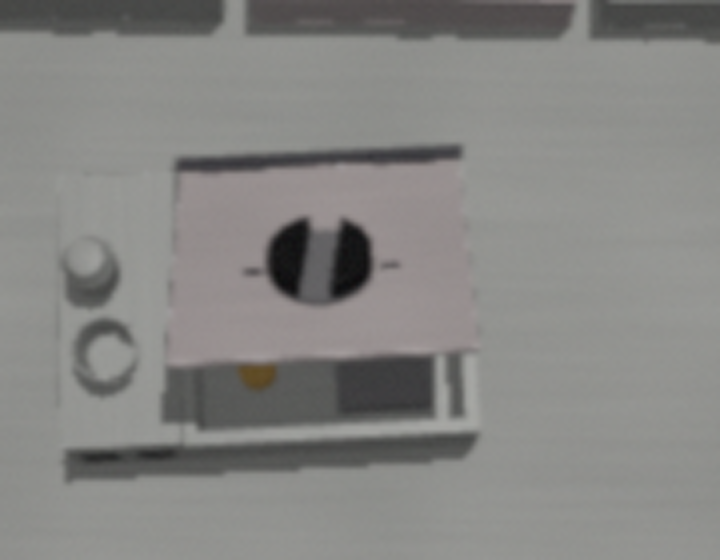

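View pics/side1c.png

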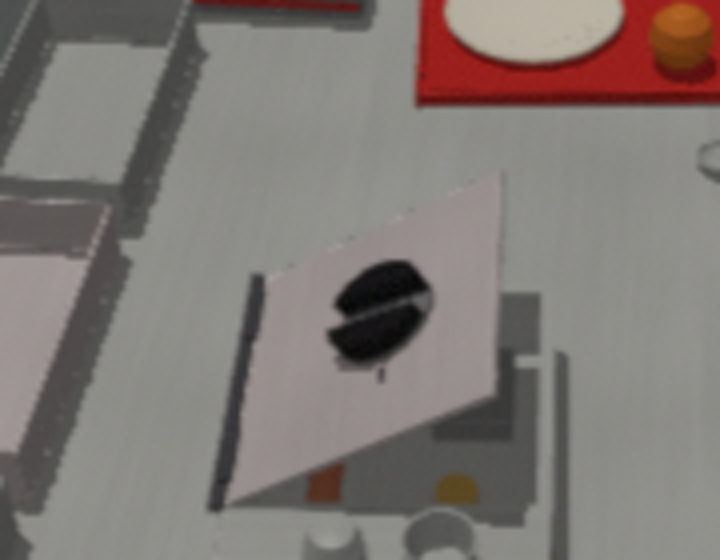

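Both views show the hatch open by about half a radian. The dial is at about (230,155) in the top view with its slot roughly square to the hinge, and the hinge edge runs along row ~129. The shaker and deck cup stand to the left of the hatch. Next I fit the plate plane.

```bash
cat > fit.py <<'E'
from h import *
np.set_printoptions(precision=4,suppress=True)
from scipy.optimize import minimize
def fit(n,d):
    q=spotter.trace(n,'hatch')[0]; m=q['mask']; print(n,'conf',q['conf'],m.sum())
    C=cloud(n,d,cv2.erode(m.astype(np.uint8),np.ones((3,3)))>0)
    rng=np.random.default_rng(0);best=0
    for _ in range(400):
        a,b,c=C[rng.choice(len(C),3,replace=False)]; nn=np.cross(b-a,c-a); l=np.linalg.norm(nn)
        if l<1e-6: continue
        k=abs((C-a)@(nn/l))<.003
        if k.sum()>best: best=k.sum();I=k
    I=C[I];c=I.mean(0);nn=np.linalg.svd(I-c)[2][2]; nn*=np.sign(nn[2])
    print('inl',best,len(C),'normal',nn,'tilt',np.arccos(nn[2]))
    yaw=np.arctan2(-nn[1],-nn[0]); print('yaw by normal',np.degrees(yaw)) # free edge rises: normal leans to +x
    A=cloud(n,d,m); A=A[abs((A-c)@nn)<.006]
    return nn,c,A
if __name__=='__main__':
    for n in('top','side'):
        d=np.load(n+'.npy'); nn,c,A=fit(n,d)
        h=np.cross([0,0,1],nn); h/=np.linalg.norm(h)  # hinge dir
        e=np.cross(h,nn) # slope dir
        if e[2]>0: e=-e   # downhill toward hinge
        if h[1]<0:h=-h
        print('hinge dir',h,'yaw',np.degrees(np.arctan2(-h[0],h[1])))
        pq=np.c_[(A-c)@e,(A-c)@h].astype(np.float32)
        R=cv2.minAreaRect(pq);print('rect',R)
        for b in cv2.boxPoints(R): print(c+b[0]*e+b[1]*h)
        print('extent',np.percentile(pq,[0.5,99.5],axis=0))
        ctr=c+R[0][0]*e+R[0][1]*h; print('plate centre',ctr)
        # depth edge of slot etc
        print('theta',np.arccos(nn[2]), 'z at hinge (top face)',(ctr+e*.125)[2],ctr+e*.125, 'edge',ctr-e*.1)
E
python3 fit.py
```

```text
top conf 0.58 3587
inl 2529 3320 normal [0.5207 0.0341 0.8531] tilt 0.5489889311840206
yaw by normal -176.25209944147983
hinge dir [-0.0654  0.9979  0.    ] yaw 3.7479005585201914
rect ((0.013182207942008972, -0.0006426423788070679), (0.26360201835632324, 0.2563822269439697), 89.34117889404297)
[ 0.5575 -0.0763  0.2212]
[ 0.7759 -0.065   0.0874]
[0.7613 0.1982 0.0858]
[0.5428 0.1869 0.2196]
extent [[-0.113  -0.1299]
 [ 0.1346  0.1281]]
plate centre [0.6594 0.0609 0.1535]
theta 0.5489889311840206 z at hinge (top face) 0.08827631687784843 [0.7658 0.0679 0.0883] edge [0.5743 0.0554 0.2057]
side conf 0.88 3504
inl 2482 3185 normal [0.5194 0.0321 0.8539] tilt 0.5473176365727395
yaw by normal -176.45888628019486
hinge dir [-0.0618  0.9981  0.    ] yaw 3.5411137198051335
rect ((0.006742924451828003, -0.018778905272483826), (0.26900163292884827, 0.2526293992996216), 89.9471664428711)
[ 0.559  -0.0792  0.218 ]
[ 0.7743 -0.0661  0.0865]
[0.7579 0.2024 0.0864]
[0.5426 0.1893 0.2179]
extent [[-0.1177 -0.1479]
 [ 0.1298  0.1141]]
plate centre [0.6585 0.0616 0.1522]
theta 0.5473176365727395 z at hinge (top face) 0.0871448560934728 [0.765  0.0682 0.0871] edge [0.5732 0.0563 0.2042]
```

Both cameras agree: θ ≈ 0.548, yaw ≈ 3.6°, and the hinge height matches the given value. Once shut, the edge push point should be at about (0.537, 0.054) and the cam at about (0.6165, 0.059). I'll approach above the edge and close the fingers on the way.

move_arm([
  [[0,0,-0.2,0.4,0.7,0.2,0],[0,0,-0.2,0.5,0.85,0.1,0],[0,0,-0.2,0.5,0.85,0.1,0],[0,0,-0.2,0.5,0.85,0.1,0],[0,0,-0.2,0.5,0.85,0.1,0],[0,0,-0.2,0.5,0.85,0.1,0],[0,0,-0.2,0.5,0.85,0.1,0],[0,0,-0.2,0.5,0.85,0,0],[0,0,-0.2,0.5,0.85,0,0],[0,0,0,0,0,0,0]],
])

```text
time_s: 2.15
tcp_pos: [0.4681, -0.1284, 0.3427]
ee_rot: [[0.007, -0.061, 0.998], [-0.001, 0.998, 0.061], [-1.0, -0.001, 0.007]]
wrist_force: [-1.1, 0.1, 0.3]
gripper_width: 0.016
```

move_arm([
  [[0,0,0,0.4,0.75,0,0],[0,0,0,0.4,0.75,0,0],[0,0,0,0.4,0.75,0,0],[0,0,0,0.4,0.7,-0.2,0],[0,0,0,0,0,0,0]],
])

```text
time_s: 2.78
tcp_pos: [0.5655, 0.0509, 0.3311]
ee_rot: [[0.008, -0.058, 0.998], [-0.002, 0.998, 0.058], [-1.0, -0.002, 0.008]]
wrist_force: [-0.3, 0.1, -0.6]
gripper_width: 0.005
```

Run:
```python
from h import *
s=r.sense();print(s['joints'],s['tcp_pos'],s['wrist_force'])
```

```text
[  21.61100337   14.83163158   -4.49270073    0.28826929  -70.28064196
 -108.39994378] [0.56552734 0.05094746 0.33110375] [-0.34871965  0.06256627 -0.62042403]
```

move_arm([
  [[0,0,0,0.08,0.05,-0.25,0],[0,0,0,0,0.05,-0.25,0],[0,0,0,0,0,-0.25,0],[0,0,0,-0.1,0,-0.2,0],[0,0,0,-0.1,0,-0.2,0],[0,0,0,-0.1,0,-0.2,0]],
])

```text
time_s: 3.52
tcp_pos: [0.5515, 0.0533, 0.2481]
ee_rot: [[0.014, -0.054, 0.998], [-0.002, 0.999, 0.054], [-1.0, -0.003, 0.013]]
wrist_force: [0.9, -1.2, 3.2]
gripper_width: 0.006
```

move_arm([
  [[0,0.05,0,-0.08,0,-0.2,0],[0,0.05,0,-0.07,0,-0.2,0],[0,0,0,-0.05,0,-0.2,0],[0,0,0,-0.04,0,-0.2,0],[0,0,0,-0.03,0,-0.2,0],[0,0,0,-0.02,0,-0.2,0]],
])

```text
time_s: 4.28
tcp_pos: [0.5325, 0.0523, 0.1713]
ee_rot: [[-0.001, -0.054, 0.999], [-0.003, 0.999, 0.054], [-1.0, -0.003, -0.001]]
wrist_force: [0.3, -2.5, 2.5]
gripper_width: 0.003
```

move_arm([
  [[0,0,0,0,0,-0.15,0],[0,0,0,0,0,-0.1,0],[0,0,0,0,0,-0.04,0],[0,0,0,0,0,-0.04,0],[0,0,0,0,0,0,0]],
])

```text
time_s: 4.9
tcp_pos: [0.5317, 0.0528, 0.1583]
ee_rot: [[-0.003, -0.057, 0.998], [-0.006, 0.998, 0.057], [-1.0, -0.006, -0.003]]
wrist_force: [0.1, 0.2, 0.5]
gripper_width: 0.003
```

move_arm([
  [[0,0,0,0,0,-0.06,0],[0,0,0,0,0,-0.06,0],[0,0,0,0,0,-0.06,0]],
])

```text
time_s: 5.28
tcp_pos: [0.5318, 0.0531, 0.1579]
ee_rot: [[-0.001, -0.062, 0.998], [-0.009, 0.998, 0.062], [-1.0, -0.009, -0.002]]
wrist_force: [-8.9, -0.4, 26.4]
gripper_width: 0.008
```

The force rises against a hard stop at the expected height. I'll raise the arm and back off for a look.

move_arm([
  [[0,0,0,0,0,0.03,0],[0,0,0,0,0,0,0],[0,0,0,0,0,0.4,0],[0,0,0.8,-0.3,0,0.8,0],[0,0,0.8,-0.8,0,0.5,0],[0,0,0.8,-0.8,0,0,0.4],[0,0,0.8,-0.8,0,0,0.4],[0,0,0,0,0,0,0.4]],
])

```text
time_s: 6.28
tcp_pos: [0.3639, 0.0538, 0.2564]
ee_rot: [[-0.007, -0.497, 0.867], [-0.012, 0.867, 0.497], [-1.0, -0.007, -0.012]]
wrist_force: [0.4, 0.6, 0.3]
gripper_width: 0.261
```

```bash
cat > look.py <<'E'
import sys
from h import *
np.set_printoptions(precision=4,suppress=True)
tag=sys.argv[1]
for n,(u,v) in(('top',(150,90)),('side',(110,130))):
    p,d=cap(n,n+tag)
    cv2.imwrite(f'pics/{n}{tag}c.png',cv2.resize(p[v:v+140,u:u+180,::-1],None,fx=4,fy=4,interpolation=cv2.INTER_CUBIC))
    for k in('cam_slot','cam_top'):
        for q in spotter.find_in(n,k)[:2]: print(n,k,round(q['conf'],2),q['centre'],world(n,q['centre'],d)[0])
    q=spotter.trace(n,'hatch'); 
    if q:
        C=cloud(n,d,cv2.erode(q[0]['mask'].astype(np.uint8),np.ones((3,3)))>0); I=C[abs(C[:,2]-.088)<.012]
        c=np.median(I,0);A=np.c_[I[:,:2]-c[:2],np.ones(len(I))]
        w=np.ones(len(I))
        for _ in range(20):
            s=np.linalg.lstsq(A*w[:,None],I[:,2]*w,rcond=None)[0]; w=1/np.maximum(1e-3,abs(A@s-I[:,2]))**.5
        print(n,'hatch plane slope',s[:2],'z',s[2],'n',len(I),len(C))
    # dial: points above .105 near expected axis
    v_,u_=np.mgrid[:384,:512]; M=(d>0); P=cloud(n,d,M); col=p[M]
    near=np.hypot(P[:,0]-.6165,P[:,1]-.0587)<.056
    bo=near&(P[:,2]>.106)&(P[:,2]<.125)
    B=P[bo]; 
    if len(B)>20:
        (cx,cy),rad=cv2.minEnclosingCircle(B[:,:2].astype(np.float32)); print('bosses n',len(B),'z',np.median(B[:,2]),'circle',cx,cy,rad)
        # slot angle: two clusters
        c0=B[:,:2].mean(0); _,l,cc=cv2.kmeans(B[:,:2].astype(np.float32),2,None,(3,50,1e-6),10,cv2.KMEANS_PP_CENTERS)
        dd=cc[0]-cc[1]; a=np.degrees(np.arctan2(dd[1],dd[0])); print('boss centres',cc[0],cc[1],'sep',np.hypot(*dd),'slot dir deg (mod180)',(a+90)%180,'mid',cc.mean(0))
    F=P[near&(P[:,2]>.0905)&(P[:,2]<.099)]; print('floor pts',len(F),F.mean(0) if len(F) else'')
E
python3 look.py 2
```

```text
top cam_slot 0.75 [228.5, 167.9] [0.6205 0.0662 0.0956]
top cam_top 0.83 [230.7, 169.3] [0.6157 0.0581 0.0942]
top hatch plane slope [-0.0014  0.0003] z 0.08927520890139236 n 4121 4450
bosses n 314 z 0.11477126811014704 circle 0.6171160936355591 0.057724710553884506 0.04645757004618645
boss centres [0.6142 0.0303] [0.6175 0.0845] sep 0.054271698 slot dir deg (mod180) 176.58096 mid [0.6158 0.0574]
floor pts 224 [0.6129 0.0579 0.0942]
side cam_slot 0.8 [215.8, 205.4] [0.6108 0.0789 0.1109]
side cam_top 0.68 [212.7, 202.3] [0.6265 0.0446 0.0891]
side cam_top 0.34 [190.5, 252.0] [0.6579 0.2921 0.1318]
side hatch plane slope [0.0006 0.0021] z 0.08761728286466278 n 3540 3914
bosses n 310 z 0.11260703734258659 circle 0.6163306832313538 0.06108379736542702 0.04802870750427246
boss centres [0.6192 0.0898] [0.6157 0.0365] sep 0.053500913 slot dir deg (mod180) 176.30415 mid [0.6175 0.0632]
floor pts 152 [0.6167 0.0667 0.0944]
```

View pics/top2c.png

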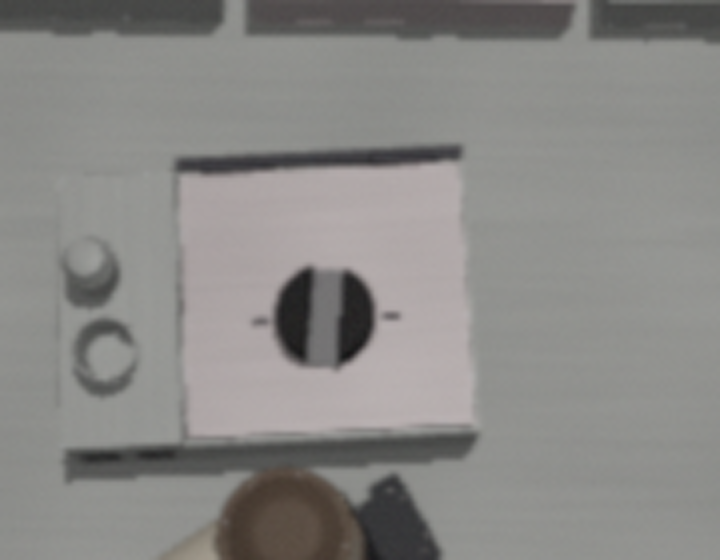

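View pics/side2c.png

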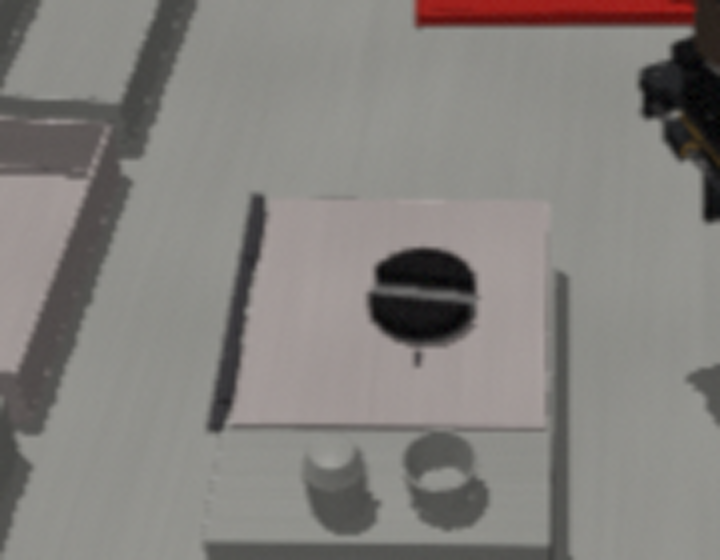

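The hatch is shut flat (plane slope ≈ 0, z 88–89 mm). The cam axis is at about (0.6165, 0.0585) with the slot at 176.5°, so the cam is at about 7°. In the top crop the slot runs from (328,270) to (323,365). Next I align the tool above it.

move_arm([
  [[0.05,-0.03,1,0.5,0,0,0.4],[0.04,-0.03,1,0.6,0,0,0.4],[0,0,1,0.6,0,0,0.4],[0,0,1,0.6,0.05,0,0.4],[0,0,1,0.6,0.05,0,0.4],[0,0,1,0.6,0,0,0.4],[0,0,1,0.6,0,0,0.4],[0,0,0,0,0,0,0.4],[0,0,0,0,0,0,0.4]],
])

```text
time_s: 7.8
tcp_pos: [0.6248, 0.0587, 0.2501]
ee_rot: [[-0.004, -0.999, 0.049], [-0.001, 0.049, 0.999], [-1.0, 0.004, -0.001]]
wrist_force: [0.1, 0.1, -0.6]
gripper_width: 0.403
```

move_arm([
  [[0,-0.03,-0.08,-0.13,0,-0.4,0.4],[0,0,0,0,0,-0.4,0.4],[0,0,0,0,0,-0.2,0.4],[0,0,0,0,0,0,0.4]],
])

```text
time_s: 8.3
tcp_pos: [0.6147, 0.0585, 0.1898]
ee_rot: [[0.001, -0.998, 0.063], [-0.001, 0.063, 0.998], [-1.0, -0.001, -0.0]]
wrist_force: [-0.1, 0.0, -0.2]
gripper_width: 0.403
```

```bash
python3 look.py 3 >/dev/null
```

```text
(no output)
```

View pics/side3c.png

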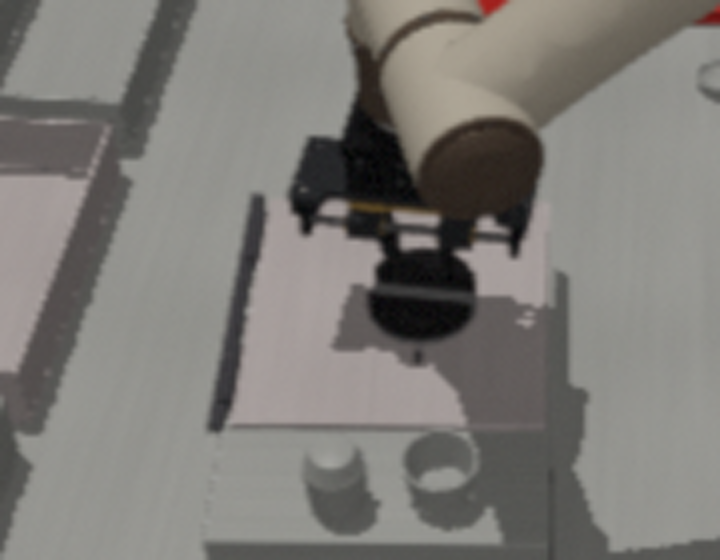

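The fingers stand over the dial, in line with the slot. I'll lower slowly.

move_arm([
  [[0,0,0,0.02,0,-0.12,0.4],[0,0,0,0,0,-0.1,0.4],[0,0,0,0,0,-0.08,0.4],[0,0,0,0,0,0,0.4]],
])

```text
time_s: 9.2
tcp_pos: [0.6167, 0.0585, 0.1712]
ee_rot: [[0.003, -0.998, 0.063], [0.0, 0.063, 0.998], [-1.0, -0.003, 0.0]]
wrist_force: [1.0, -0.0, -0.3]
gripper_width: 0.402
```

The tips are 13 mm into the slot with no contact force. I'll go a little deeper, then turn.

move_arm([
  [[0,0,0,0,0,-0.05,0.4],[0,0,-0.6,0,0,0,0.4],[0,0,-0.6,0,0,0,0.4],[0,0,-0.6,0,0,0,0.4],[0,0,-0.6,0,0,0,0.4]],
])

```text
time_s: 9.82
tcp_pos: [0.616, 0.0576, 0.1677]
ee_rot: [[-0.0, -0.918, 0.396], [-0.002, 0.396, 0.918], [-1.0, -0.001, -0.002]]
wrist_force: [0.3, 0.0, -0.1]
gripper_width: 0.4
```

Run:
```python
from h import *
s=r.sense();print(s['joints'],s['moment'])
```

```text
[ 20.3543401   27.7202779   -9.74681018   0.15505113 -52.5913198
 -43.75115347] [0.13814972 0.10825295 0.13654323]
```

move_arm([
  [[0,0,-0.6,0.01,0.015,0,0.4],[0,0,-0.6,0,0,0,0.4],[0,0,-0.6,0,0,0,0.4],[0,0,-0.6,0,0,0,0.4],[0,0,-0.6,0,0,0,0.4],[0,0,-0.6,0,0,0,0.4]],
])

```text
time_s: 10.58
tcp_pos: [0.6163, 0.0579, 0.1676]
ee_rot: [[-0.003, -0.604, 0.797], [-0.003, 0.797, 0.604], [-1.0, -0.001, -0.004]]
wrist_force: [0.0, -0.1, 0.4]
gripper_width: 0.403
```

Yaw is 127°, and the turn is smooth.

move_arm([
  [[0,0,-0.6,0,0.01,0,0.4],[0,0,-0.6,0,0,0,0.4],[0,0,-0.6,0,0,0,0.4],[0,0,-0.6,0,0,0,0.4],[0,0,-0.6,0,0,0,0.4],[0,0,-0.6,0,0,0,0.4]],
])

```text
time_s: 11.32
tcp_pos: [0.6166, 0.058, 0.1677]
ee_rot: [[-0.003, -0.132, 0.991], [-0.003, 0.991, 0.132], [-1.0, -0.002, -0.004]]
wrist_force: [0.6, 0.0, -1.0]
gripper_width: 0.397
```

Run:
```python
from h import *
s=r.sense();y=s['ee_rot'];print(np.degrees(np.arctan2(y[1][1],y[0][1])),s['tcp_pos'],s['moment'],s['wrist_force'])
```

```text
97.610585408503 [0.61658822 0.05800436 0.16769749] [-0.0378152  -0.05474964  0.16001243] [ 0.58825643  0.03210495 -1.01150685]
```

move_arm([
  [[0,0,-0.6,0,0.01,0,0.4],[0,0,-0.6,0,0,0,0.4],[0,0,-0.5,0,0,0,0.4]],
])

```text
time_s: 11.7
tcp_pos: [0.6167, 0.0581, 0.1678]
ee_rot: [[-0.004, 0.106, 0.994], [-0.004, 0.994, -0.106], [-1.0, -0.004, -0.003]]
wrist_force: [-0.9, 0.5, 0.2]
gripper_width: 0.402
```

```bash
cat > st.py <<'E'
from h import *
s=r.sense();y=s['ee_rot'];print(np.degrees(np.arctan2(y[1][1],y[0][1])),s['tcp_pos'],s['moment'],s['wrist_force'])
E
python3 st.py
```

```text
83.93678887837667 [0.61674375 0.05809956 0.16775369] [0.29417699 0.24694101 2.31732751] [-0.88975565  0.46860338  0.22112323]
```

The moment jumped from 0.16 to 2.3 N m, so the dial is at its stop. I'll hold there, relax by part of the play, and lift straight out.

move_arm([
  [[0,0,-0.05,0,0,0,0.4],[0,0,0,0,0,0,0.4],[0,0,0.5,0,0,0,0.4],[0,0,0.3,0,0,0,0.4],[0,0,0,0,0,0.15,0.4],[0,0,0,0,0,0.3,0.4],[0,0,0,0,0,0.5,0.4],[0,0,0,-0.5,0,0.6,0.4],[0,0,0,-0.9,0,0.3,0.4],[0,0,0,-0.9,0,0,0.4],[0,0,0,-0.9,0,0,0.4],[0,0,0,-0.9,0,0,0.4],[0,0,0,0,0,0,0.4]],
])

```text
time_s: 13.32
tcp_pos: [0.3648, 0.0569, 0.2863]
ee_rot: [[0.006, 0.029, 1.0], [0.007, 1.0, -0.029], [-1.0, 0.007, 0.006]]
wrist_force: [0.1, -0.3, 1.3]
gripper_width: 0.401
```

```bash
python3 st.py; python3 look.py 4
```

```text
88.36431958321569 [0.36478513 0.0569359  0.28632785] [ 0.01016401 -0.10868934 -0.03918167] [ 0.07968985 -0.29547728  1.25631011]
top cam_slot 0.64 [227.1, 166.5] [0.6251 0.0713 0.0979]
top cam_top 0.9 [230.7, 167.7] [0.6218 0.0583 0.094 ]
top hatch plane slope [-0.0003 -0.0006] z 0.08925182819816753 n 3909 4262
bosses n 327 z 0.11464295127893775 circle 0.6167983412742615 0.057696204632520676 0.04671375826001167
boss centres [0.643  0.0596] [0.5891 0.0559] sep 0.054044556 slot dir deg (mod180) 93.93745 mid [0.616  0.0577]
floor pts 203 [0.6135 0.0581 0.094 ]
side cam_slot 0.64 [216.8, 203.5] [0.6108 0.0565 0.0967]
side cam_top 0.55 [212.5, 203.2] [0.6264 0.0505 0.0907]
side hatch plane slope [-0.0002  0.0021] z 0.0876997323685316 n 3747 4057
bosses n 278 z 0.11285095363128828 circle 0.6158928275108337 0.0610201358795166 0.04795638099312782
boss centres [0.589  0.0626] [0.6439 0.0653] sep 0.05494502 slot dir deg (mod180) 92.8466 mid [0.6164 0.0639]
floor pts 194 [0.6159 0.0693 0.094 ]
```

View pics/top4c.png

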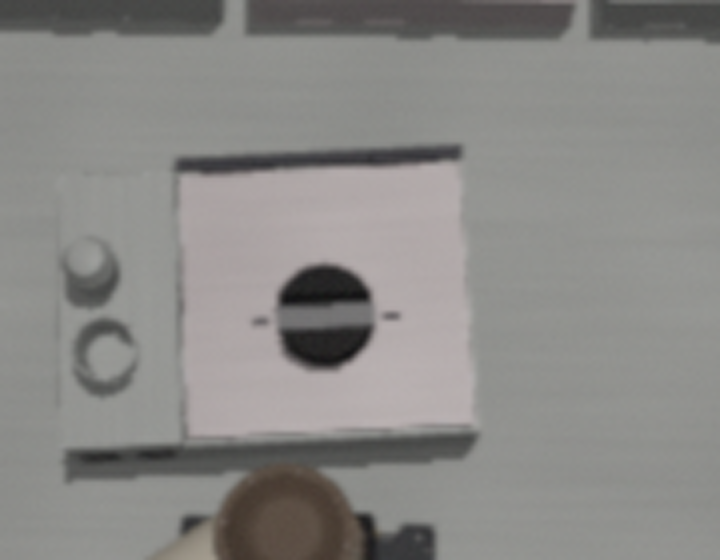

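View pics/side4c.png

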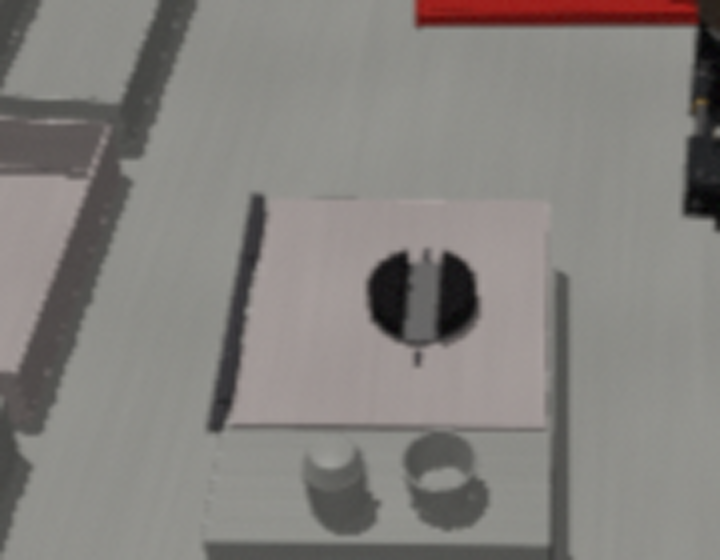

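The slot now points at both marks, at (260,320) and (392,315) in the top crop. It measures 93–94° against an expected 93.6°. The hatch is flat, the shaker and cup haven't moved, and the robot is clear, so I'm handing in.

```bash
python3 -c "
from station import r
print(r.finish_job())"
```

```text
the job is handed in; nothing more can be done
None
```

The hatch is shut and locked, and I handed the job in at about 13.5 s of the 54 s allowed. The hand-in call reports no verdict, so this rests on my own checks.

**What I did:** I pushed the hatch shut with closed fingertips, from 0.55 rad down to its hard stop. With the fingers part open in the slot, I then turned the fastener clockwise to its stop, where the moment rose from 0.16 to 2.3 N m. I eased back a few degrees within the play, lifted straight out and moved clear.

**Last checks:**
- **Hatch:** it lies flat, with a slope of 0.002 or less and its top at 88–89 mm.
- **Fastener:** the slot measured 93.9° in the top view and 92.8° in the side view, against an expected 93.6° when locked. It points at both marks.
- **Shaker and deck cup:** they look unmoved in the pictures.
- **Other bystanders:** I did not check the bottle, carton, cup, spoon and orange again at the end. The arm passed well above them.
- **Disagreements:** the two cameras differed by about 5 mm in y on the dial's position and about 1° on the slot angle. The trained networks' cam points scattered by up to about 20 mm, so I used the depth measurements instead.

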